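# Serve the feeder cup along the feeding board

## Robot

A 6-joint arm with a two-finger parallel gripper is mounted at the origin on the work surface. World frame = base frame: x ahead of the robot, y to its left, z up, the work surface at z = 0. Lengths are in m, angles in degrees, forces in N, time in s.
With the tool pointing down it reaches from about 0.3 to 0.775 m from the base axis. Payload 14.6 kg.
Tool frame: the origin (TCP) lies midway between the tips of the shut fingers; the grasp point (between the pads) lies 19 mm behind it (manip.grip_point_offset is the z of the grasp point in the tool frame, in m); z points along the fingers, y is the line along which they close (so a half turn about z gives the same grasp; the last joint's range is limited). The gripper opens to 85 mm and grips with 20 to 120 N. Pads are 22 mm wide; open, the fingers measure 114 mm over their backs; the gripper's body (76 mm by 85 mm) begins 54 mm behind the grasp point. The pads swing forward as they close: fully open they stand 13 mm farther back than shut.
Start: joints at [71.815, 17.183, 87.147, -0, 75.671, -3.816], TCP at [0.136, 0.533, 0.231] pointing down, gripper open.
Joint ranges: [-173.82, 173.82], [-45.26, 126.66], [13.44, 144.39], [-59.66, 239.66], [0, 175.72], [-146.38, 146.38]. Speed limits (degrees/s): [127.2, 127.2, 147.25, 180, 180, 180].

## Interface

Orientations are given as a 3x3 rotation matrix whose columns are the frame's x, y, z axes.
In Python, from workcell import manip gives the robot as it stands. The module is installed in compiled form; this text tells all that it offers.
- The arm moves only by the tool apply_moves, never from a script. Its arguments are lists of equal length, an entry for each row: "hand": the opening, from 0 (shut) to 1 (fully open); "dp": the shift along the world's x, y, z in mm, a list of three; "turn": the turn, a rotation vector about the world's x, y, z in rad, a list of three. A call has 1 to 10 rows; each row shifts and turns the commanded pose from where the row before left it; what a row does not reach is not made up. A row lasts 1/10 s, in which the tool goes at most 50 mm and 8.59 degrees, less where a joint would pass 70% of its speed; a pose out of reach is approached as far as the arm can. A call with a gripper value outside its range is refused whole. The fingers move at their own pace and stop on an object; "squeeze" is the grip in N (left out, the last holds). Time passes only in rows, so rows that do not move let the fingers close. It gives the time, the measured TCP pose, the force, the opening and the grip force at its end, in the units of the state.
- manip.sense(): the state, without advancing time (a new reading comes with each control period).
- manip.get_image(name): name is "side" or "top" or "wrist"; returns (picture, depth): 480x640x3 uint8, red, green, blue; 480x640 float32, m along the optical axis (not along the pixel's ray), 0 where there is no reading.
- manip.camera_model(name): a dict with "fovy" (degrees; the focal length in pixels is half the picture's height over the tangent of half this angle, whatever the lens; pixels are square), "cx", "cy" (the principal point, pixels), "position" and "orientation" of the camera in the world; the wrist camera has in their place "tool_from_camera" (4x4, takes a point from camera to tool coordinates, whose origin is the TCP and whose axes are the flange's). Camera axes: x right, y up, looking along -z (the intrinsics and any distortion apply to the point x, -y, -z); pixel columns grow to the right and rows downward; lengths in m; the calibration is good to about 2 mm. A picture is of the moment at which its call begins: read the wrist's pose just before it. camera_model takes no time and is no camera call.
- manip.hand_in(): hands the job in; it is judged then, once.
The state is a dict: "time_s": time; "qpos": joint angles; "joint_velocities": joint speeds; "joint_efforts": joint torques, N m; "tcp_pos": TCP position; "eef_rot": TCP orientation; "wrist_force": force on the tool from outside, world axes, zero at the start; "wrist_torque": the same for the moment, N m; "grip_width": opening from 0.0 (shut) to 1.0 (fully open); "gripper_force": force on a finger pad.
Only numpy, scipy, OpenCV 4.12 (cv2) and the standard library are available. Lean on these libraries where they do the work, as an engineer would, in place of code of your own. Each camera call takes 0.05 s, during which the arm holds its last target. There are 200 camera calls.

## Task

Pick up the push stick by its blue grip and use it to slide the yellow feeder cup along the feeding board until it is fully home against the end stop under the perch, keeping the cup against the fence all the way; do not touch the cup with the gripper. Then set the push stick down flat on its sole with the grip upright, and leave the glass bird bath undisturbed.

Things in the scene. Friction and masses are not known exactly. Their poses are not given: they have to be found in the camera images.
- feeding_board: Fixed plywood board 360 x 130 x 8 mm. Origin: centre of underside; x along it to the end stop, y across to the fence, z up. Fence: dark rail along the +y edge, inner face y=+47, top 23 above the table. End stop: dark bar across the +x end, inner face x=+165, top 28; on it a T-perch, bar 110 long across the board, top 120 above the table. -x end and -y side open. Cup home: centre x=+135, y=+17.
- feeder_cup: Loose square yellow plastic cup, open top, 60 x 60 mm, 45 mm high, walls 4 mm, about 0.12 kg. Origin: centre of its underside. Starts on the board (8 mm above the table) near mid-length, square to it within about 2 degrees, 2 to 5 mm off the fence; its x axis points along the board's x.
- push_stick: Loose push stick on the table beside a ladder piece and a scoop, 0.14 kg: beech sole 180 (x) x 30 (y) x 20 mm high with flat square ends; upright blue grip at mid-length, 70 (x) x 18 mm thick (y), from 20 to 65 mm above the underside. Origin: centre of the sole's underside; z up. Pushing end, faced with black rubber, at x=+90 mm.
- bath_bowl: Loose glass bird bath bowl, 120 mm across the rim, 45 mm high, standing on the table beyond the board. Origin: centre of its underside. To be left alone.
Not all that is in view belongs to the job. Several things have the shape of the feeder_cup; the one meant has the colours described above.

How it is judged (in metres and radians):
On the way:
1. the push stick pushes the cup along the board, past the first stretch (contact force between push_stick and feeder_cup above 0.1 N and x of feeder_cup in the frame of feeding_board above 0.04 m), for 0.1 s.
At the end, for the whole second after the job is handed in: The cup stands on the board within 12 mm of the end stop, within 10 mm of the fence and within 10 degrees of square to it, at rest; the push stick rests flat on its sole (within 10 degrees) on the board or table, released and at rest (x of feeder_cup in the frame of feeding_board above 0.123 m and y of feeder_cup in the frame of feeding_board above 0.007 m and z of feeder_cup in the frame of feeding_board below 0.013 m and angle between the x axis of feeder_cup and the x axis of feeding_board, either way round below 0.175 rad and angle between feeder_cup's own z axis and vertical below 0.1 rad and linear speed of each of feeder_cup, push_stick below 0.02 m/s and angle between push_stick's own z axis and vertical below 0.175 rad and height (world z) of push_stick below 0.018 m); the robot touches nothing.
It fails at once if the cup strays more than 12 mm from the fence or turns more than 12 degrees from it (y of feeder_cup in the frame of feeding_board below 0.005 m or angle between the x axis of feeder_cup and the x axis of feeding_board, either way round above 0.21 rad).
It fails at once if the gripper or arm touches the cup (contact force between any of the fingers, the arm and feeder_cup above 0.5 N).
It fails at once if the bird bath is shifted by more than 15 mm or tipped (distance of bath_bowl from where it was at the start of the episode above 0.015 m or angle between bath_bowl's own z axis and vertical above 0.2 rad).
It also fails if it takes over 42 s, if anything falls off the work surface, if the arm or the gripper's body presses on something with over 40 N, if the wrist force passes 120 N, or if a joint passes its speed limit or range.

## Working session

There is one attempt and no reset: what is moved stays moved. The work goes in short steps, Python scripts to look and compute and a tool call to move; the robot and the scene stay as the last step left them, time stands still between calls to the robot, and variables do not carry over. Pictures are saved under pics/ and viewed, at most 10 in all, crops included, and the job is handed in when it is done.

Besides the shell and the picture viewer there is one more tool, called after "Emit:" as name(argument=value, ...), one argument or row to a line, values as JSON. apply_moves: Moves the arm, as the interface text tells. Its arguments: {"type":"object","properties":{"hand":{"type":"array","items":{"type":"number"}},"dp":{"type":"array","items":{"type":"array","items":{"type":"number"}}},"turn":{"type":"array","items":{"type":"array","items":{"type":"number"}}},"squeeze":{"type":"number"}},"required":["hand","dp","turn"]}

```bash
mkdir -p pics; cat > h.py <<'E'
import numpy as np, cv2
from workcell import manip
def shot(n,f):
    s=manip.sense(); im,d=manip.get_image(n); cv2.imwrite(f'pics/{f}.png',im[:,:,::-1]); np.savez(f'pics/{f}.npz',d=d,p=s['tcp_pos'],R=s['eef_rot']); return im,d
def pt(n,f,u,v):
    m=manip.camera_model(n); z=np.load(f'pics/{f}.npz'); d=z['d']
    fl=240/np.tan(np.radians(m['fovy'])/2)
    u=np.asarray(u,float);v=np.asarray(v,float)
    D=d[v.astype(int),u.astype(int)]
    K=np.array([[fl,0,m['cx']],[0,fl,m['cy']],[0,0,1.]])
    dist=np.array(m.get('distortion',m.get('dist',[0,0,0,0,0])),float)
    q=cv2.undistortPoints(np.stack([u.ravel(),v.ravel()],1)[:,None],K,dist)[:,0]
    D=D.ravel(); P=np.stack([q[:,0]*D,-q[:,1]*D,-D],1)
    if n=='wrist':
        T=np.array(m['tool_from_camera']); P=P@T[:3,:3].T+T[:3,3]
        return P@z['R'].T+z['p']
    return P@np.array(m['orientation']).T+np.array(m['position'])
E
python3 -c "
from h import *
for n in('top','side'): shot(n,n+'0'); print(manip.camera_model(n))
print(manip.camera_model('wrist')); print(manip.sense())"
```

```text
{'fovy': 44.32377595022065, 'cx': 327.2814944027885, 'cy': 237.96450210044628, 'position': array([0.35542425, 0.02809759, 1.35294734]), 'orientation': array([[ 0.02351651,  0.98260475, -0.18421423],
       [-0.99961741,  0.02042758, -0.01864826],
       [-0.01456082,  0.18458229,  0.98270919]])}
{'fovy': 54.883097706120324, 'cx': 312.9865763819888, 'cy': 241.28569088203935, 'position': array([0.3311518 , 0.9268875 , 0.58685793]), 'orientation': array([[-9.61066364e-01,  1.36313502e-01, -2.40354056e-01],
       [-2.76317603e-01, -4.74615496e-01,  8.35696544e-01],
       [-1.59037259e-04,  8.69573896e-01,  4.93802810e-01]])}
{'fovy': 71.79186697103681, 'cx': 322.3033765056126, 'cy': 246.1258431539621, 'tool_from_camera': array([[ 4.94263225e-04,  9.47728722e-01,  3.19076833e-01,
         8.29557458e-02],
       [ 9.99999762e-01, -3.14926483e-04, -6.13639769e-04,
         7.96559304e-04],
       [-4.81078289e-04,  3.19077061e-01, -9.47728652e-01,
        -1.43381905e-01],
       [ 0.00000000e+00,  0.00000000e+00,  0.00000000e+00,
         1.00000000e+00]])}
{'time_s': 0.1, 'qpos': array([ 7.18129262e+01,  1.72127493e+01,  8.71774559e+01,  4.89280706e-04,
        7.56706555e+01, -3.81605553e+00]), 'joint_velocities': array([ 0.01579376, -0.1017176 , -0.13588956, -0.01280045,  0.08148258,
       -0.1545394 ]), 'joint_efforts': array([ 1.59752253e-03, -5.44371700e+01, -3.62370980e+01, -2.47917740e-05,
        2.92173172e-03,  5.80593451e-06]), 'tcp_pos': array([0.1364449 , 0.53258414, 0.23076988]), 'eef_rot': array([[-9.68708292e-01,  2.48201793e-01, -3.39401494e-04],
       [ 2.48202012e-01,  9.68707772e-01, -1.00657234e-03],
       [ 7.89478062e-05, -1.05931510e-03, -9.99999436e-01]]), 'wrist_force': array([ 0.29613429, -0.18096775,  0.39109296]), 'wrist_torque': array([-0.01229274, -0.03649894, -0.01192987]), 'gripper_force': 0.0, 'grip_width': 0.9970350846881447}
```

View pics/top0.png

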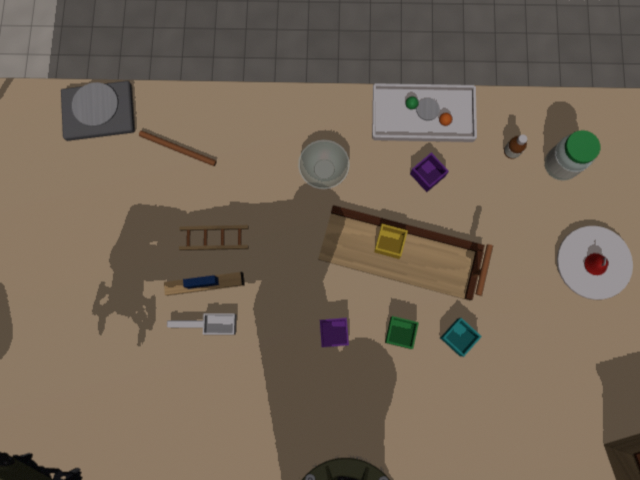

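View pics/side0.png

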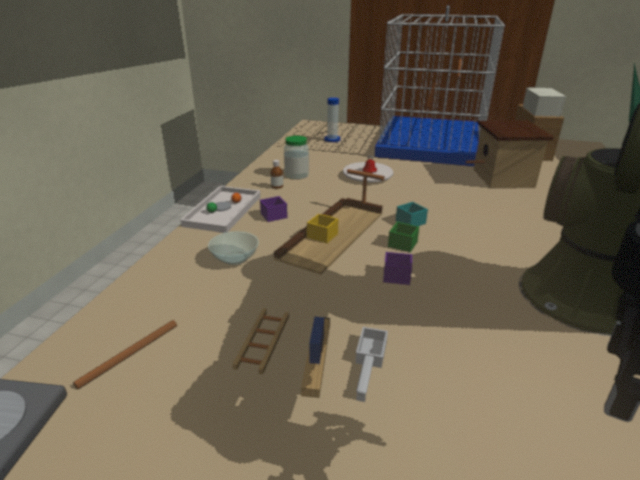

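The top view shows the push stick at about (205,283): blue grip at (200,282) and black end at (242,279). The board runs from (325,240) to (475,272). Cup-shaped things: yellow (391,241) on the board, purple (429,172) and (335,332), green (402,333), teal (461,337). The yellow one on the board fits the description. The bowl is at (324,164). I'll take enlarged crops next.

```bash
python3 -c "
from h import *
im=cv2.imread('pics/top0.png')
a=cv2.resize(im[200:305,315:500],None,fx=4,fy=4,interpolation=cv2.INTER_CUBIC)
b=cv2.resize(im[262:302,155:255],None,fx=4,fy=4,interpolation=cv2.INTER_CUBIC)
b=cv2.copyMakeBorder(b,0,0,0,a.shape[1]-b.shape[1],cv2.BORDER_CONSTANT)
b=np.clip(b*1.5,0,255).astype(np.uint8)
cv2.imwrite('pics/c1.png',np.vstack([a,b]))
hsv=cv2.cvtColor(im,cv2.COLOR_BGR2HSV)
m=((hsv[...,0]>100)&(hsv[...,0]<125)&(hsv[...,1]>120)).astype(np.uint8); m[:,:150]=0;m[:,260:]=0;m[:260]=0;m[300:]=0
ys,xs=np.nonzero(m); P=pt('top','top0',xs,ys); 
T=P[P[:,2]>.055]; print('grip',len(T),np.median(P[:,2]),cv2.minAreaRect((T[:,:2]*1000).astype(np.float32)),T.mean(0))
v,u=np.mgrid[262:302,155:255]; P=pt('top','top0',u.ravel(),v.ravel()); S=P[(P[:,2]>.013)]; print('stick',len(S),cv2.minAreaRect((S[:,:2]*1000).astype(np.float32)))
m=((hsv[...,0]>20)&(hsv[...,0]<32)&(hsv[...,1]>190)).astype(np.uint8); m[:,:370]=0;m[:,415:]=0;m[:220]=0;m[265:]=0
ys,xs=np.nonzero(m); P=pt('top','top0',xs,ys); T=P[P[:,2]>.045]; print('cup',len(T),cv2.minAreaRect((T[:,:2]*1000).astype(np.float32)),T.mean(0))
v,u=np.mgrid[195:310,310:500]; P=pt('top','top0',u.ravel(),v.ravel()); S=P[(P[:,2]>.004)&(P[:,2]<.035)]; print('board',len(S),cv2.minAreaRect((S[:,:2]*1000).astype(np.float32)))
np.set_printoptions(precision=4,suppress=True)
print(pt('top','top0',[334,480,474,330,478],[213,247,293,255,245]))
v,u=np.mgrid[135:195,295:355]; P=pt('top','top0',u.ravel(),v.ravel()); S=P[P[:,2]>.03]; print('bowl',cv2.minEnclosingCircle((S[:,:2]*1000).astype(np.float32)))
"
```

```text
grip 239 0.06377837993388447 ((441.1853942871094, 191.1098175048828), (365.7278137207031, 44.21503829956055), 69.14442443847656) [0.4935131  0.32903392 0.0750589 ]
stick 1088 ((462.6777038574219, 214.9848175048828), (418.6020812988281, 102.4344253540039), 73.89916229248047)
cup 1 ((622.7376098632812, -116.6712417602539), (0.0, 0.0), 0.0) [ 0.62273761 -0.11667124  0.05492887]
board 8890 ((581.40380859375, -127.20005798339844), (267.7153625488281, 442.2428894042969), 1.2993022203445435)
[[ 0.6667  0.0393  0.0107]
 [ 0.5919 -0.2968  0.0179]
 [ 0.4877 -0.2843  0.0026]
 [ 0.5686  0.0465  0.0017]
 [ 0.5962 -0.292   0.0194]]
bowl ((595.9498901367188, 45.97364044189453), 241.18910217285156)
```

View pics/c1.png

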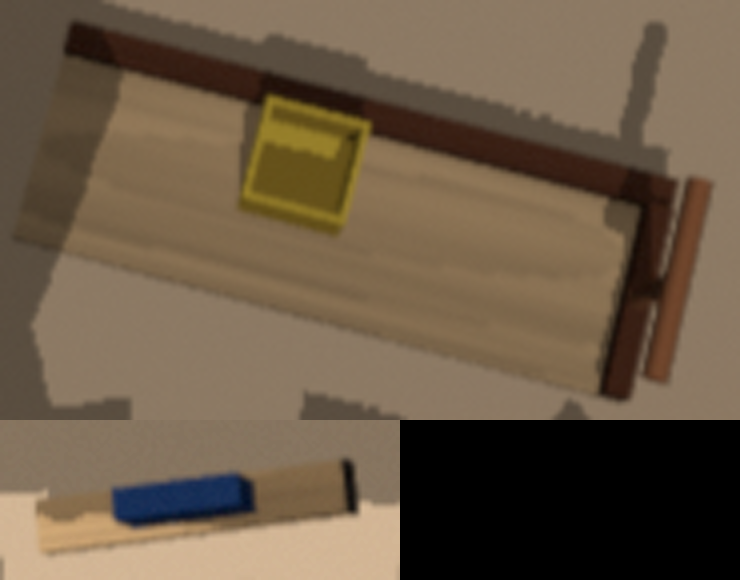

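```bash
cat >> h.py <<'E'
def ray(n,u,v,z,p=None,R=None):
    m=manip.camera_model(n); fl=240/np.tan(np.radians(m['fovy'])/2)
    if n=='wrist':
        T=np.array(m['tool_from_camera']); O=R@T[:3,:3]; c=R@T[:3,3]+p
    else: O=np.array(m['orientation']); c=np.array(m['position'])
    r=O@np.array([(u-m['cx'])/fl,-(v-m['cy'])/fl,-1.]); return c+r*(z-c[2])/r[2]
E
python3 -c "
from h import *
np.set_printoptions(precision=4,suppress=True)
A=lambda x,y,z: ray('top',x/4+315-.4,y/4+200-.4,z)
B=lambda x,y,z: ray('top',x/4+155-.4,(y-420)/4+262-.4,z)
print('dist keys',manip.camera_model('top').keys())
for n,a in dict(fenceTL=(72,22,.023),fenceTR=(675,180,.023),boardBL=(14,238,.008),stopBR=(628,400,.028),stopinTL=(640,205,.028),stopinBL=(602,392,.028),cTL=(268,95,.053),cTR=(370,122,.053),cBR=(342,220,.053),cBL=(242,198,.053)).items(): print(n,A(*a))
for n,a in dict(gTL=(113,488,.065),gTR=(238,474,.065),gBR=(243,506,.065),gBL=(118,517,.065),sTR=(350,460,.02),sBR=(354,510,.02),sTL=(37,500,.02),sBL=(42,545,.02)).items(): print(n,B(*a))
print('bowl',ray('top',324,164,.045))
"
```

```text
dist keys dict_keys(['fovy', 'cx', 'cy', 'position', 'orientation'])
fenceTL [0.6826 0.0428 0.023 ]
fenceTR [ 0.5967 -0.3033  0.023 ]
boardBL [0.5575 0.0736 0.008 ]
stopBR [ 0.4703 -0.2727  0.028 ]
stopinTL [ 0.581  -0.2819  0.028 ]
stopinBL [ 0.4744 -0.2583  0.028 ]
cTL [ 0.6351 -0.0688  0.053 ]
cTR [ 0.6208 -0.1261  0.053 ]
cBR [ 0.5648 -0.1104  0.053 ]
cBL [ 0.576  -0.0547  0.053 ]
gTL [0.4991 0.3687 0.065 ]
gTR [0.5084 0.3001 0.065 ]
gBR [0.4908 0.2963 0.065 ]
gBL [0.4832 0.3648 0.065 ]
sTR [0.5232 0.246  0.02  ]
sBR [0.4946 0.2422 0.02  ]
sTL [0.4964 0.4235 0.02  ]
sBL [0.4708 0.4188 0.02  ]
bowl [0.7745 0.0646 0.045 ]
```

Measured positions:
- **Board:** centre (0.577, -0.115), x axis at -104°.
- **Cup:** board x ≈ -30 mm, y ≈ 15 mm. The crop confirms it is the yellow cup on the board by the fence.
- **Stick:** centre (0.496, 0.3325), x axis at -82°.

I'll move above the stick.

Emit:
apply_moves(
  hand=[1,1,1,1,1,1,1,1,1,1],
  dp=[
    [36,-20,-2],
    [36,-20,-2],
    [36,-20,-2],
    [36,-20,-2],
    [36,-20,-2],
    [36,-20,-2],
    [36,-20,-2],
    [36,-20,-2],
    [36,-20,-2],
    [36,-20,-2],
  ],
  turn=[
    [0,0,-0.118],
    [0,0,-0.118],
    [0,0,-0.118],
    [0,0,-0.118],
    [0,0,-0.118],
    [0,0,-0.118],
    [0,0,-0.118],
    [0,0,-0.118],
    [0,0,-0.118],
    [0,0,-0.118],
  ],
  squeeze=60,
)

```text
time_s: 1.1
tcp_pos: [0.4977, 0.3316, 0.2109]
eef_rot: [[-0.135, 0.991, -0.001], [0.991, 0.135, -0.0], [-0.0, -0.001, -1.0]]
wrist_force: [0.9, 1.0, 0.2]
grip_width: 0.999
gripper_force: 0.0
```

Emit:
apply_moves(
  hand=[1,1],
  dp=[
    [0,0,0],
    [0,0,0],
  ],
  turn=[
    [0,0,0],
    [0,0,0],
  ],
)

```text
time_s: 1.3
tcp_pos: [0.4967, 0.3323, 0.2106]
eef_rot: [[-0.139, 0.99, -0.001], [0.99, 0.139, -0.001], [-0.0, -0.001, -1.0]]
wrist_force: [-0.2, 0.9, -0.4]
grip_width: 1.0
gripper_force: 0.0
```

```bash
python3 -c "
from h import *
im,d=shot('wrist','w1'); s=manip.sense(); print(s['tcp_pos'],s['eef_rot'],s['time_s'])
"
```

```text
[0.49608013 0.33286884 0.21088703] [[-1.40362375e-01  9.90099814e-01 -8.73248572e-04]
 [ 9.90100183e-01  1.40362159e-01 -3.04043933e-04]
 [-1.78462787e-04 -9.07279899e-04 -9.99999572e-01]] 1.35
```

View pics/w1.png

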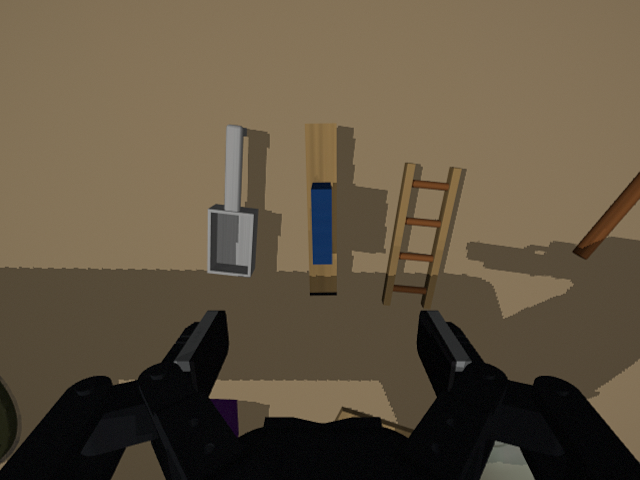

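The wrist view shows the stick upright in the image, aligned within 1°. The grip top has corners at about (312,189), (331,189), (332,264) and (313,264). The sole's near end is at (309..336, 292).

```bash
python3 -c "
from h import *
z=np.load('pics/w1.npz');c=[ray('wrist',u,v,.065,z['p'],z['R']) for u,v in((312,189),(331,189),(332,264),(313,264))]
print(np.array(c).round(4),np.mean(c,0))
c=[ray('wrist',u,v,.02,z['p'],z['R']) for u,v in((305,125),(336,125),(336,292),(309,292))]
print(np.array(c).round(4),np.mean(c,0))
"
```

```text
[[0.482  0.3689 0.065 ]
 [0.4983 0.3712 0.065 ]
 [0.5096 0.3021 0.065 ]
 [0.492  0.2996 0.065 ]] [0.49544972 0.33547004 0.065     ]
[[0.4671 0.4208 0.02  ]
 [0.4962 0.4249 0.02  ]
 [0.5228 0.2521 0.02  ]
 [0.4931 0.2479 0.02  ]] [0.49480558 0.33640121 0.02      ]
```

Emit:
apply_moves(
  hand=[1,1,1,1,1,1,0,0,0,0],
  dp=[
    [0,1,-40],
    [0,0,-40],
    [0,0,-40],
    [0,0,-35],
    [0,0,-27],
    [0,0,0],
    [0,0,0],
    [0,0,0],
    [0,0,0],
    [0,0,0],
  ],
  turn=[
    [0,0,0.01],
    [0,0,0],
    [0,0,0],
    [0,0,0],
    [0,0,0],
    [0,0,0],
    [0,0,0],
    [0,0,0],
    [0,0,0],
    [0,0,0],
  ],
)

```text
time_s: 2.35
tcp_pos: [0.4969, 0.3341, 0.0304]
eef_rot: [[-0.15, 0.989, 0.001], [0.989, 0.15, 0.001], [0.001, 0.002, -1.0]]
wrist_force: [-0.3, -0.1, -0.1]
grip_width: 0.33
gripper_force: 0.0
```

Emit:
apply_moves(
  hand=[0,0,0,0,0,0,0,0],
  dp=[
    [0,0,0],
    [0,0,0],
    [0,0,0],
    [0,0,0],
    [0,0,5],
    [0,0,15],
    [0,0,30],
    [0,0,0],
  ],
  turn=[
    [0,0,0],
    [0,0,0],
    [0,0,0],
    [0,0,0],
    [0,0,0],
    [0,0,0],
    [0,0,0],
    [0,0,0],
  ],
)

```text
time_s: 3.15
tcp_pos: [0.4982, 0.3347, 0.0841]
eef_rot: [[-0.149, 0.989, 0.006], [0.989, 0.149, 0.003], [0.002, 0.006, -1.0]]
wrist_force: [0.0, 0.0, -0.8]
grip_width: 0.198
gripper_force: 62.3
```

```bash
python3 -c "
from h import *
im,d=shot('wrist','w2'); s=manip.sense(); print(s['tcp_pos'],s['eef_rot'],s['time_s'],s['grip_width'],s['gripper_force'])
"
```

```text
[0.49742722 0.33431311 0.08197565] [[-0.14945216  0.98876261  0.00354179]
 [ 0.98876783  0.14944564  0.00204236]
 [ 0.0014901   0.00380724 -0.99999164]] 3.2 0.20498393621302746 62.324241399765015
```

View pics/w2.png

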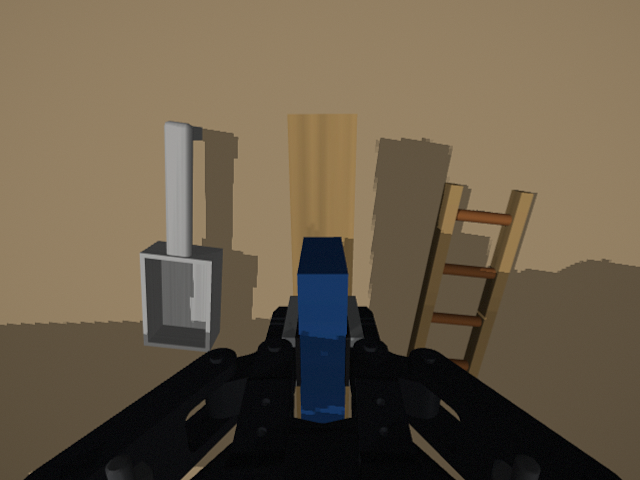

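The stick is held straight and centred: grip at (323,330), sole's rear edge level at row 115. I'll carry it above the board start.

Emit:
apply_moves(
  hand=[0,0,0,0,0,0,0,0,0,0],
  dp=[
    [7,-14,20],
    [14,-28,20],
    [14,-29,15],
    [14,-29,0],
    [14,-29,0],
    [14,-29,0],
    [14,-29,0],
    [14,-29,0],
    [14,-29,0],
    [12,-24,0],
  ],
  turn=[
    [0,0,-0.039],
    [0,0,-0.039],
    [0,0,-0.039],
    [0,0,-0.039],
    [0,0,-0.04],
    [0,0,-0.04],
    [0,0,-0.04],
    [0,0,-0.04],
    [0,0,-0.039],
    [0,0,-0.039],
  ],
)

```text
time_s: 4.2
tcp_pos: [0.6277, 0.0631, 0.1338]
eef_rot: [[0.244, 0.97, -0.001], [0.97, -0.244, -0.0], [-0.0, -0.001, -1.0]]
wrist_force: [-0.3, 0.9, -0.8]
grip_width: 0.202
gripper_force: 62.3
```

Emit:
apply_moves(
  hand=[0,0,0],
  dp=[
    [6,-14,0],
    [0,0,0],
    [0,0,0],
  ],
  turn=[
    [0,0,0],
    [0,0,0],
    [0,0,0],
  ],
)

```text
time_s: 4.5
tcp_pos: [0.6331, 0.0514, 0.1339]
eef_rot: [[0.241, 0.971, -0.001], [0.971, -0.241, 0.0], [-0.0, -0.001, -1.0]]
wrist_force: [0.3, 0.8, -0.6]
grip_width: 0.2
gripper_force: 62.3
```

```bash
python3 -c "
from h import *
im,d=shot('top','t2'); s=manip.sense(); print(s['tcp_pos'],s['eef_rot'],s['time_s'],s['grip_width'],s['gripper_force'])
im=cv2.imread('pics/t2.png'); cv2.imwrite('pics/t2c.png',cv2.resize(im[150:300,260:460],None,fx=4,fy=4,interpolation=cv2.INTER_CUBIC))
"
```

```text
[0.63306243 0.05176152 0.13412991] [[ 2.40159869e-01  9.70733219e-01 -5.04168430e-04]
 [ 9.70733348e-01 -2.40159802e-01  1.90640358e-04]
 [ 6.39799386e-05 -5.35197272e-04 -9.99999855e-01]] 4.55 0.19766915449084957 62.27891564369202
```

View pics/t2c.png

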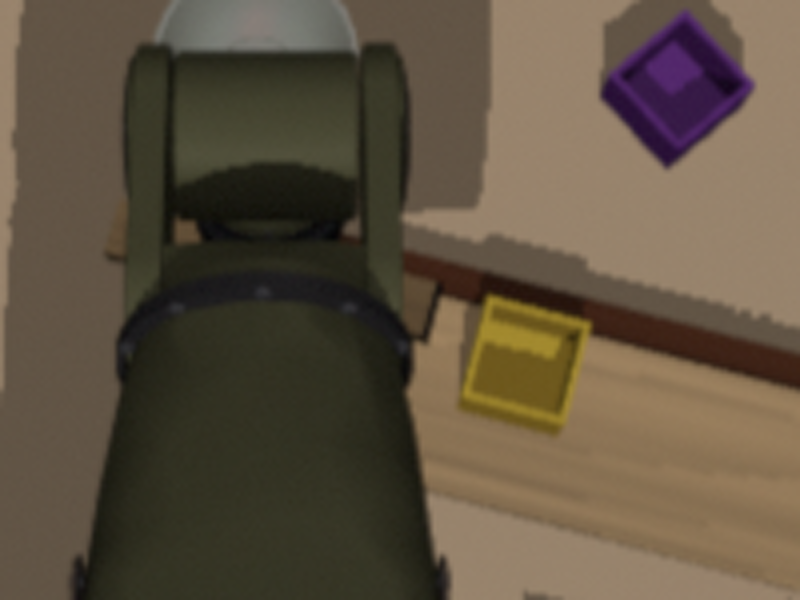

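The black stick end is at crop (440,285)–(427,338), just behind the yellow cup at (525,362). I'll check its lateral line in the board frame.

```bash
python3 -c "
from h import *
X=np.array([-.2415,-.9704]);Y=np.array([.9704,-.2415]);C=np.array([.5768,-.1149])
for n,x,y,z in(('e',440,285,.124),('e',427,338,.124),('c',489,295,.053),('c',590,322,.053),('c',562,425,.053),('c',461,403,.053),('fence in',440,293,.023)):
    p=ray('top',x/4+260-.4,y/4+150-.4,z)[:2]-C; print(n,(p@X*1000).round(1),(p@Y*1000).round(1))
p=manip.sense()['tcp_pos'][:2]-C; print('tcp',p@X,p@Y)
"
```

```text
e -86.3 28.0
e -85.7 -1.7
c -58.3 45.6
c 0.2 45.4
c -0.8 -15.5
c -58.1 -18.2
fence in -85.2 46.2
tcp -0.17531571839957408 0.014348301990459361
```

Emit:
apply_moves(
  hand=[0,0,0,0,0,0,0],
  dp=[
    [0,0,-25],
    [0,0,-25],
    [0,0,-20],
    [0,0,-14],
    [0,0,-7],
    [0,0,0],
    [0,0,0],
  ],
  turn=[
    [0,0,0],
    [0,0,0],
    [0,0,0],
    [0,0,0],
    [0,0,0],
    [0,0,0],
    [0,0,0],
  ],
)

```text
time_s: 5.25
tcp_pos: [0.6339, 0.051, 0.0442]
eef_rot: [[0.241, 0.97, 0.001], [0.97, -0.241, 0.0], [0.0, 0.001, -1.0]]
wrist_force: [-0.2, 0.0, -1.1]
grip_width: 0.201
gripper_force: 62.3
```

Emit:
apply_moves(
  hand=[0,0,0,0,0,0,0,0,0,0],
  dp=[
    [-1.5,-6,0],
    [-2,-8,0],
    [-1.5,-6,0],
    [-1,-4,0],
    [-1,-4,0],
    [-1.1,-5,0],
    [-1.6,-7,0],
    [-1.8,-7.8,0],
    [-1.8,-7.8,0],
    [-1.8,-7.8,0],
  ],
  turn=[
    [0,0,0],
    [0,0,0],
    [0,0,0],
    [0,0,0],
    [0,0,0],
    [0,0,0],
    [0,0,0],
    [0,0,0],
    [0,0,0],
    [0,0,0],
  ],
)

```text
time_s: 6.25
tcp_pos: [0.6182, -0.0134, 0.0433]
eef_rot: [[0.242, 0.97, -0.0], [0.97, -0.242, -0.0], [-0.0, -0.0, -1.0]]
wrist_force: [0.4, 0.6, -1.2]
grip_width: 0.203
gripper_force: 62.3
```

```bash
cat > chk.py <<'E'
from h import *
import sys
X=np.array([-.2415,-.9704]);Y=np.array([.9704,-.2415]);C=np.array([.5768,-.1149])
im,d=shot('top',sys.argv[1]); s=manip.sense(); p=s['tcp_pos'][:2]-C; print('tcp',p@X,p@Y,s['tcp_pos'],s['time_s'],s['wrist_force'])
im=cv2.imread(f'pics/{sys.argv[1]}.png'); cv2.imwrite(f'pics/{sys.argv[1]}c.png',cv2.resize(im[170:310,310:510],None,fx=4,fy=4,interpolation=cv2.INTER_CUBIC))
E
python3 chk.py t3
```

```text
tcp -0.10741845898997548 0.015750749069127584 [ 0.61802615 -0.01446477  0.04326052] 6.3 [-0.04597516 -1.25640949 -1.47902298]
```

View pics/t3c.png

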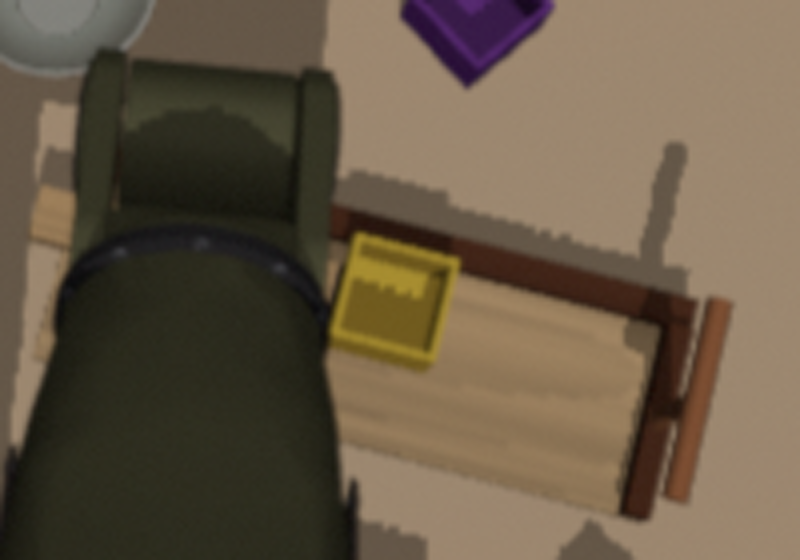

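The cup is being pushed squarely, rim corners (355,235) and (460,258), and stays next to the fence. I'll keep pushing.

Emit:
apply_moves(
  hand=[0,0,0,0,0,0,0,0,0,0],
  dp=[
    [-1.2,-5,0],
    [-1.8,-7.8,0],
    [-1.8,-7.8,0],
    [-1.8,-7.8,0],
    [-1.9,-7.8,0],
    [-1.9,-7.8,0],
    [-1.9,-7.8,0],
    [-1.9,-7.8,0],
    [-1.9,-7.8,0],
    [-1.9,-7.8,0],
  ],
  turn=[
    [0,0,0],
    [0,0,0],
    [0,0,0],
    [0,0,0],
    [0,0,0],
    [0,0,0],
    [0,0,0],
    [0,0,0],
    [0,0,0],
    [0,0,0],
  ],
)

```text
time_s: 7.3
tcp_pos: [0.6002, -0.0885, 0.0433]
eef_rot: [[0.242, 0.97, 0.0], [0.97, -0.242, -0.0], [-0.0, 0.0, -1.0]]
wrist_force: [-0.2, -0.0, -1.6]
grip_width: 0.203
gripper_force: 62.3
```

```bash
python3 chk.py t4
```

```text
tcp -0.03023056548095895 0.01639297240636173 [ 0.60000846 -0.08952312  0.04326136] 7.35 [-0.7096451  -1.52448731 -0.86197403]
```

View pics/t4c.png

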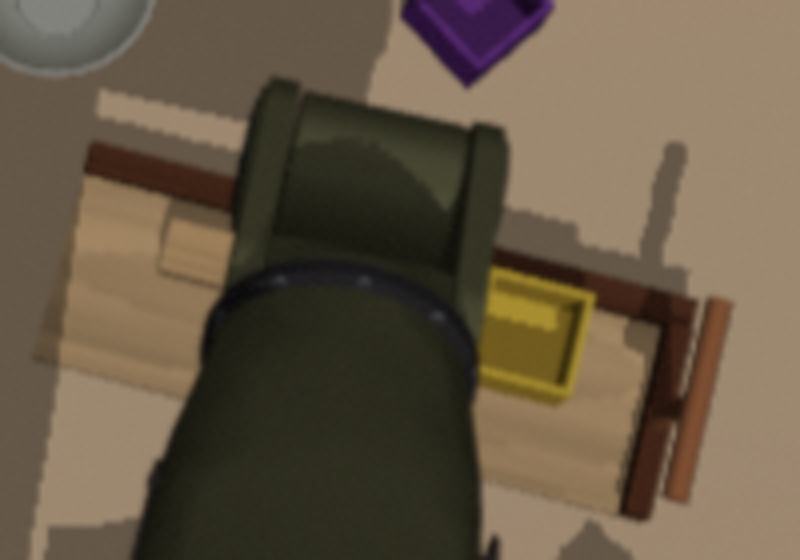

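The cup's front rim is at (595,293)–(570,400), still square and by the fence. About 45 mm remains.

Emit:
apply_moves(
  hand=[0,0,0,0,0,0,0,0,0],
  dp=[
    [-1.3,-5.5,0],
    [-1.9,-7.8,0],
    [-1.9,-7.8,0],
    [-1.7,-7,0],
    [-1.2,-5,0],
    [-0.7,-3,0],
    [-0.5,-2,0],
    [-0.5,-2,0],
    [0,0,0],
  ],
  turn=[
    [0,0,0],
    [0,0,0],
    [0,0,0],
    [0,0,0],
    [0,0,0],
    [0,0,0],
    [0,0,0],
    [0,0,0],
    [0,0,0],
  ],
)

```text
time_s: 8.25
tcp_pos: [0.5907, -0.128, 0.0433]
eef_rot: [[0.242, 0.97, -0.0], [0.97, -0.242, -0.0], [-0.0, -0.0, -1.0]]
wrist_force: [-0.2, -0.4, -0.4]
grip_width: 0.202
gripper_force: 62.3
```

Emit:
apply_moves(
  hand=[0,0,0],
  dp=[
    [-0.5,-2,0],
    [-0.5,-2,0],
    [0,0,0],
  ],
  turn=[
    [0,0,0],
    [0,0,0],
    [0,0,0],
  ],
)

```text
time_s: 8.55
tcp_pos: [0.5896, -0.1321, 0.0433]
eef_rot: [[0.242, 0.97, -0.0], [0.97, -0.242, -0.0], [-0.0, -0.0, -1.0]]
wrist_force: [0.1, -0.5, -1.4]
grip_width: 0.199
gripper_force: 62.3
```

```bash
python3 chk.py t5
```

```text
tcp 0.013537923117617527 0.016614717929563327 [ 0.58965353 -0.13204968  0.04326878] 8.6 [-0.92380737 -0.62963117 -1.81659764]
```

View pics/t5c.png

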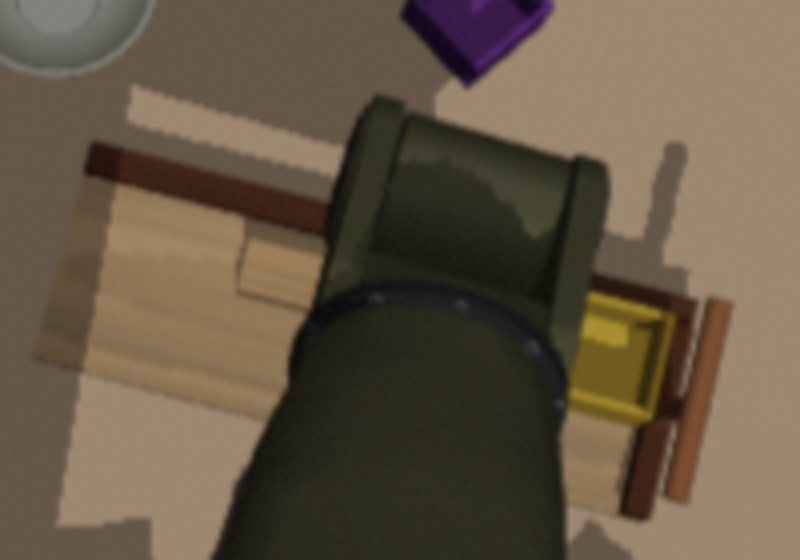

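The cup's front rim, (672,310)–(650,420), is almost at the stop, but there's no contact force yet. I'll nudge it.

Emit:
apply_moves(
  hand=[0,0,0,0],
  dp=[
    [-0.3,-1,0],
    [-0.2,-1,0],
    [0,0,0],
    [0,0,0],
  ],
  turn=[
    [0,0,0],
    [0,0,0],
    [0,0,0],
    [0,0,0],
  ],
)

```text
time_s: 9.0
tcp_pos: [0.5893, -0.1338, 0.0433]
eef_rot: [[0.242, 0.97, 0.0], [0.97, -0.242, 0.0], [0.0, 0.0, -1.0]]
wrist_force: [0.6, 2.8, -0.4]
grip_width: 0.202
gripper_force: 62.4
```

Emit:
apply_moves(
  hand=[0,0,0,0],
  dp=[
    [-0.3,-1,0],
    [-0.2,-1,0],
    [0,0,0],
    [0,0,0],
  ],
  turn=[
    [0,0,0],
    [0,0,0],
    [0,0,0],
    [0,0,0],
  ],
)

```text
time_s: 9.4
tcp_pos: [0.5893, -0.134, 0.0436]
eef_rot: [[0.241, 0.971, 0.001], [0.971, -0.241, 0.002], [0.003, 0.0, -1.0]]
wrist_force: [3.2, 16.3, 2.2]
grip_width: 0.202
gripper_force: 62.9
```

The cup is home, with 16 N against the stop. I'll back off and set the stick down on the board.

Emit:
apply_moves(
  hand=[0,0,0,0,0,0,0,0,0,0],
  dp=[
    [0.5,2,0],
    [1,4,0],
    [2,8,0],
    [2.4,9.7,0],
    [2.4,9.7,0],
    [1,4,0],
    [0,0,0],
    [0,0,-2],
    [0,0,-1],
    [0,0,0],
  ],
  turn=[
    [0,0,0],
    [0,0,0],
    [0,0,0],
    [0,0,0],
    [0,0,0],
    [0,0,0],
    [0,0,0],
    [0,0,0],
    [0,0,0],
    [0,0,0],
  ],
)

```text
time_s: 10.4
tcp_pos: [0.5978, -0.0988, 0.04]
eef_rot: [[0.242, 0.97, -0.0], [0.97, -0.242, 0.0], [-0.0, -0.0, -1.0]]
wrist_force: [0.4, -0.6, -1.5]
grip_width: 0.201
gripper_force: 62.2
```

Emit:
apply_moves(
  hand=[0,0,0],
  dp=[
    [0,0,-1],
    [0,0,-1],
    [0,0,0],
  ],
  turn=[
    [0,0,0],
    [0,0,0],
    [0,0,0],
  ],
)

```text
time_s: 10.7
tcp_pos: [0.5979, -0.0986, 0.0381]
eef_rot: [[0.242, 0.97, -0.0], [0.97, -0.242, 0.0], [-0.0, -0.0, -1.0]]
wrist_force: [0.2, -0.4, -1.6]
grip_width: 0.202
gripper_force: 62.2
```

Emit:
apply_moves(
  hand=[0,0,0],
  dp=[
    [0,0,-0.7],
    [0,0,-0.5],
    [0,0,0],
  ],
  turn=[
    [0,0,0],
    [0,0,0],
    [0,0,0],
  ],
)

```text
time_s: 11.0
tcp_pos: [0.5981, -0.0986, 0.038]
eef_rot: [[0.242, 0.97, 0.0], [0.97, -0.242, -0.0], [-0.0, 0.0, -1.0]]
wrist_force: [-5.0, 0.3, 8.6]
grip_width: 0.204
gripper_force: 63.7
```

The stick is seated at 8.6 N. I'll release it and rise.

Emit:
apply_moves(
  hand=[0.4,0.6,0.8,1,1,1,1,1,1,1],
  dp=[
    [0,0,0.5],
    [0,0,0],
    [0,0,0],
    [0,0,0],
    [0,0,0],
    [0,0,0],
    [0,0,0],
    [0,0,0],
    [0,0,5],
    [0,0,15],
  ],
  turn=[
    [0,0,0],
    [0,0,0],
    [0,0,0],
    [0,0,0],
    [0,0,0],
    [0,0,0],
    [0,0,0],
    [0,0,0],
    [0,0,0],
    [0,0,0],
  ],
)

```text
time_s: 12.0
tcp_pos: [0.5973, -0.0984, 0.0572]
eef_rot: [[0.242, 0.97, -0.002], [0.97, -0.242, 0.001], [-0.0, -0.002, -1.0]]
wrist_force: [-0.2, 0.6, 0.1]
grip_width: 0.996
gripper_force: 0.0
```

Emit:
apply_moves(
  hand=[1,1,1,1,1,1,1,1,1,1],
  dp=[
    [0,0,30],
    [0,0,40],
    [0,0,40],
    [0,0,30],
    [-20,30,0],
    [-20,40,0],
    [-20,40,0],
    [-20,40,0],
    [-20,40,0],
    [-20,40,0],
  ],
  turn=[
    [0,0,0],
    [0,0,0],
    [0,0,0],
    [0,0,0],
    [0,0,0],
    [0,0,0],
    [0,0,0],
    [0,0,0],
    [0,0,0],
    [0,0,0],
  ],
)

```text
time_s: 13.0
tcp_pos: [0.477, 0.1329, 0.1991]
eef_rot: [[0.242, 0.97, 0.002], [0.97, -0.242, 0.0], [0.001, 0.002, -1.0]]
wrist_force: [1.0, 0.8, 0.2]
grip_width: 0.997
gripper_force: 0.0
```

```bash
python3 chk.py t6
```

```text
tcp -0.220029367079016 -0.15998246157315485 [0.47468995 0.13725266 0.19906621] 13.05 [-0.34211385  3.31726797  0.87647515]
```

View pics/t6c.png

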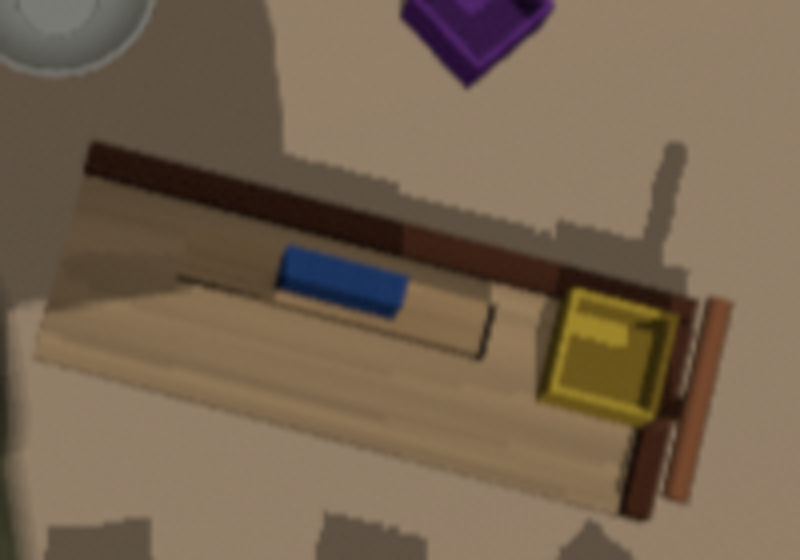

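The cup is home in the corner at (610,357), square and close to the fence. The stick lies flat on the board at (340,300) with its grip upright, and the bowl has not moved.

Emit:
apply_moves(
  hand=[1,1,1,1],
  dp=[
    [0,0,0],
    [0,0,0],
    [0,0,0],
    [0,0,0],
  ],
  turn=[
    [0,0,0],
    [0,0,0],
    [0,0,0],
    [0,0,0],
  ],
)

```text
time_s: 13.45
tcp_pos: [0.4784, 0.1306, 0.1977]
eef_rot: [[0.243, 0.97, 0.0], [0.97, -0.243, -0.0], [-0.0, 0.0, -1.0]]
wrist_force: [-1.0, -0.1, -0.1]
grip_width: 0.999
gripper_force: 0.0
```

```bash
python3 -c "
from workcell import manip
print(manip.hand_in())"
```

```text
the job is handed in; nothing more can be done
None
```

The job is handed in at about 13.5 s (no verdict came back): the last picture shows the cup home against the end stop by the fence, the push stick flat on the board with its grip upright, and the bird bath unmoved.

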